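# Push the specimen carrier under the spring clip

### The job

Hold the pedal of the spring clip down with one fingertip so that its nose lifts, and with the other fingertip push the flat carrier along its channel, under the nose, until it is fully home against the end stop. Keep the pedal down until the carrier is home, then let go so that the clip clamps the carrier. Only press and push: do not lift the carrier off the channel floor, and leave the weight, the coupon and the jaw insert alone.

Things in the scene. Friction and masses are not known exactly. Their poses are not given: they have to be found in the camera images.
- holder: Fixed grey-painted base plate 225 x 140 x 8 mm, lying on the desk. Origin on the desk surface; the plate spans x -120..+105, y -70..+70 mm. z up; x is the pushing direction, towards the end stop. An open channel for the carrier runs along x, centred on y = -35 mm: floor at z = 8 mm, 39 mm wide between two rails 8 mm wide with tops at z = 14 mm.
- stop_face (a point): Middle of the end stop's face, which closes the channel at holder x = +90, y = -35 mm; 14 mm above the desk (the stop's top is at 20 mm). Axes as the holder's.
- pivot_mid (a point): Point on the clip's pivot line, which runs along holder x at y = +2 mm, 16 mm above the desk, from x = -113 to +74 mm; this point is at x = -40 mm. The rod's radius is 4 mm; the bearing blocks just beyond its two ends are 7 x 14 mm with tops 24 mm above the desk.
- carrier: Loose flat aluminium plate in the channel, 90 (x, pushing direction) x 36 x 6 mm, 120 to 200 g; origin at the centre of its underside. A tab across its rear end (x -45..-39 mm) stands 28 mm above the underside: push its rear face (x = -45). Starts 55 to 80 mm short of the stop. Home: front edge (x = +45) touches the stop, its origin at holder x = +45 and the tab's rear face at holder x = 0.
- clip (a joint): Angle of the steel spring clip, a rocker on the pivot line (rad): 0 = at rest, nose down, blocking the channel; 0.40 = pedal fully down, nose 16 mm above the channel floor. The carrier passes beneath above 0.13; about 0.11 when the nose rests on the carrier. A spring returns it: pressing the pedal 30 mm from the pivot takes about 3 N at first, 7 N fully down.
- clip_pedal (a point): On the pedal's top face, holder x = -40 mm, 30 mm from the pivot line. The pedal, a ribbed steel plate, spans holder x -110..+30 mm and 6 to 52 mm from the pivot on its +y side, beside the channel; a fingertip can slide along it. At rest it slopes up away from the pivot by 0.40 rad (this point 30 mm above the desk); fully down it is level, its top 18 mm above the desk.
- clip_nose (a point): Centre of the underside of the clip's nose (10 x 8 mm), over the channel at holder x = +55, y = -35 mm, 10 mm above the desk at rest. The arm that carries it is 14 mm wide in x; its top is 34 mm above the desk at rest, about 50 mm when open.
- check_weight: Brass weight with a knob, 38 mm across, 60 mm high, upright on the desk; origin at the centre of its underside. Bystander.
- spare_coupon: Flat steel test strip, 20 x 165 x 4 mm (long in its y), lying on the desk; origin at the centre of its underside. Bystander.
- jaw_insert: Dark serrated steel wedge, 64 x 28 x 19 mm, on the desk; origin at the centre of its underside. Bystander.
There are look-alikes about, which are no part of the job. Several things have the shape of the carrier; the one meant has the colours described above.

How it is judged (in metres and radians):
On the way, in this order (a step that is already met when the one before it is completed fails the run):
1. a finger holds the clip open while the carrier is still outside it (value of joint clip above 0.15 rad and contact force between the fingers and holder above 0.5 N and x of carrier in the frame of holder below 0.004 m), for 0.1 s.
2. the clip still held open by a finger, the other pushes the carrier beneath it (value of joint clip above 0.13 rad and contact force between the fingers and holder above 0.5 N and contact force between the fingers and carrier above 0.02 N and x of carrier in the frame of holder between 0.008 and 0.04 m).
3. the carrier is home against the stop with the clip still held open (value of joint clip above 0.13 rad and contact force between the fingers and holder above 0.5 N and x of carrier in the frame of holder above 0.0415 m).
At the end, for the whole second after the job is handed in: The carrier lies flat in the channel within 3.5 mm of the end stop, at rest, and the released clip's nose rests on it (clip angle between 0.07 and 0.15) (x of carrier in the frame of holder above 0.0415 m and z of carrier in the frame of holder below 0.011 m and value of joint clip between 0.07 and 0.15 rad and linear speed of carrier below 0.01 m/s); the robot touches nothing.
It fails at once if the clip let down before the carrier is home (within 4 mm of the stop) (x of carrier in the frame of holder between 0.007 and 0.041 m and value of joint clip below 0.12 rad).
It fails at once if the carrier lifted more than 7 mm off the channel floor or tipped (z of carrier in the frame of holder above 0.015 m or angle between carrier's own z axis and vertical above 0.2 rad).
It fails at once if a bystander moved by more than 15 mm (distance of any of check_weight, spare_coupon, jaw_insert from where it was at the start of the episode above 0.015 m).
It also fails if it takes over 40 s, if anything falls off the work surface, if the arm or the gripper's body presses on something with over 40 N, if the wrist force passes 120 N, or if a joint passes its speed limit or range.

### The arm

A 6-joint arm with a two-finger parallel gripper is mounted at the origin on a cart in front of the work surface, level with it; the furniture and walls round the work are solid. World frame = base frame: x ahead of the robot, y to its left, z up, the work surface at z = 0. Lengths are in m, angles in degrees, forces in N, time in s.
With the tool pointing down it reaches from about 0.35 to 0.775 m from the base axis. Payload 5.5 kg.
Tool frame: the origin (TCP) lies between the finger pads; the fingertips stand 8 mm ahead of it and the grasp point (between the pads) lies 11 mm behind it; x points along the fingers, z is the direction in which the jaws open and shut, and the axes are right-handed (so a half turn about x gives the same grasp; the last joint's range is limited). The gripper opens to 85 mm and grips with 20 to 120 N. Pads are 22 mm wide; open, the fingers measure 114 mm over their backs; the gripper's body (76 mm by 85 mm) begins 54 mm behind the grasp point. The pads swing forward as they close: fully open they stand 13 mm farther back than shut.
Start: joints at [67.345, 17.945, 2.641, 74.691, 0, 82.002], TCP at [0.146, 0.556, 0.205] pointing down, gripper open.
Joint ranges: [-158.12, 158.12], [-49.38, 96.58], [-58.88, 72.47], [-126.05, 133.96], [-84.25, 85.87], [-180, 180]. Speed limits (degrees/s): [147.25, 147.25, 180, 180, 180, 180].

### API

Orientations are given as [roll, pitch, yaw] about the fixed x, y, z axes, in that order (R = Rz(yaw) Ry(pitch) Rx(roll)).
In Python, from workcell import r gives the robot as it stands. Calls block until the motion is done:
- r.reach(position, orientation): joint-space move of the TCP to a pose.
- r.movel(position, attitude=None, v=0.15): straight line of the TCP; attitude=None keeps the orientation; v is the mean speed in m/s.
- r.movej(angles): joint-space move.
- r.gripper_open() and r.gripper_close(grip_force=None): open the fingers fully, or close them until they stop; grip_force is the grip in N (None keeps the last).
- r.pause(seconds).
- r.solve_ik(position, orientation): joint angles nearest the present ones, or None.
- r.read_state(): the state.
- r.read_camera(name): name is "scene" or "top" or "wrist"; returns the picture (420x560x3 uint8, red, green, blue); there is no depth.
- r.get_calibration(name): a dict with "fovy" (degrees; the focal length in pixels is half the picture's height over the tangent of half this angle, whatever the lens; pixels are square), "cx", "cy" (the principal point, pixels), "world_to_cam" (4x4, takes a point from world to camera coordinates). Camera axes: x right, y down, z forward; pixel columns grow to the right and rows downward; lengths in m; the calibration is good to about 2 mm. A picture is of the moment at which its call begins: read the wrist's pose just before it. get_calibration takes no time and is no camera call; for the wrist camera it gives the pose at the moment of the call.
A pose or a line that the arm cannot do raises r.MotionError and nothing moves.
- r.hand_in(): hands the job in, once; it reports no verdict.
The state is a dict: "clock": time; "joint_positions": joint angles; "qd": joint speeds; "joint_efforts": joint torques, N m; "tcp_pos": TCP position; "tool_rot": TCP orientation; "wrist_force": force on the tool from outside, world axes, zero at the start; "torque": the same for the moment, N m; "width": opening from 0.0 (shut) to 1.0 (fully open).
Only numpy, scipy, OpenCV 4.12 (cv2) and the standard library are available. Lean on these libraries where they do the work, as an engineer would, in place of code of your own. Each camera call takes 0.05 s, during which the arm holds its last target.

## Working session

There is one attempt and no reset: what is moved stays moved. The work goes in short steps, each a Python script; the robot and the scene stay as the last script left them, time stands still between calls to the robot, and variables do not carry over. Pictures are saved under pics/ and viewed, and the job is handed in when it is done.

```bash
ls; mkdir -p pics; python3 - <<'E'
from workcell import r
import cv2
for n in ["scene","top","wrist"]:
    c=r.get_calibration(n); im=r.read_camera(n)
    cv2.imwrite(f"pics/{n}0.png",im[:,:,::-1])
    print(n,c)
print(r.read_state())
E
```

```text
pics
scene {'fovy': 51.84204711455541, 'cx': 276.474486079944, 'cy': 204.80940232329178, 'world_to_cam': array([[ 0.89845147, -0.43838474,  0.02457185, -0.36277019],
       [-0.19142001, -0.4414435 , -0.87663334,  0.23220846],
       [ 0.39514976,  0.78290897, -0.48053117,  0.53322836],
       [ 0.        ,  0.        ,  0.        ,  1.        ]])}
top {'fovy': 47.36390833318542, 'cx': 271.8396732342378, 'cy': 200.46435481188857, 'world_to_cam': array([[-0.01574806, -0.99982802, -0.00979413,  0.24875511],
       [-0.99308305,  0.01678018, -0.11620882,  0.52699268],
       [ 0.11635319,  0.00789632, -0.99317651,  1.07982966],
       [ 0.        ,  0.        ,  0.        ,  1.        ]])}
wrist {'fovy': 59.40434360698652, 'cx': 282.13684136983903, 'cy': 217.57308264105671, 'world_to_cam': array([[ 0.25287485,  0.96749622, -0.00231973, -0.57371752],
       [ 0.93451579, -0.24363263,  0.25946751, -0.03335042],
       [ 0.25046867, -0.06778063, -0.96574905,  0.37871447],
       [ 0.        ,  0.        ,  0.        ,  1.        ]])}
{'clock': 0.15, 'joint_positions': array([6.73467514e+01, 1.79818149e+01, 2.59349890e+00, 7.46909190e+01,
       5.93414840e-04, 8.20008195e+01]), 'qd': array([ 0.05831933, -0.08761703,  0.2075203 ,  0.07271891,  0.01787824,
       -0.03889043]), 'joint_efforts': array([ 1.14778246e-03, -4.81066597e+01,  2.98814017e+01,  1.38893907e-02,
       -1.65175347e-04, -2.47443700e-05]), 'tcp_pos': array([0.14531934, 0.55591321, 0.20421607]), 'tool_rot': array([ 171.57172245,   89.92076278, -113.08234606]), 'wrist_force': array([-0.10797712,  0.05017468, -0.18515512]), 'torque': array([ 0.00563956,  0.04936978, -0.06939292]), 'width': 0.9993654310632687}
```

View pics/scene0.png

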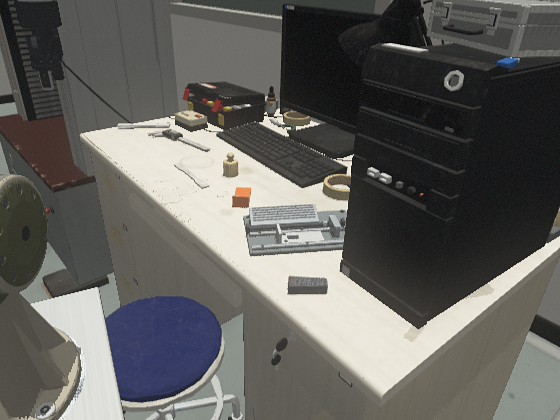

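View pics/top0.png

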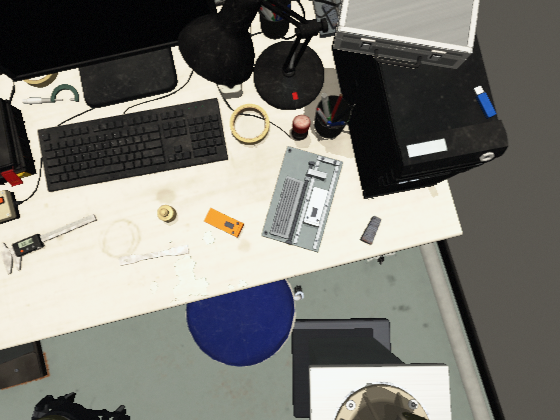

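View pics/wrist0.png

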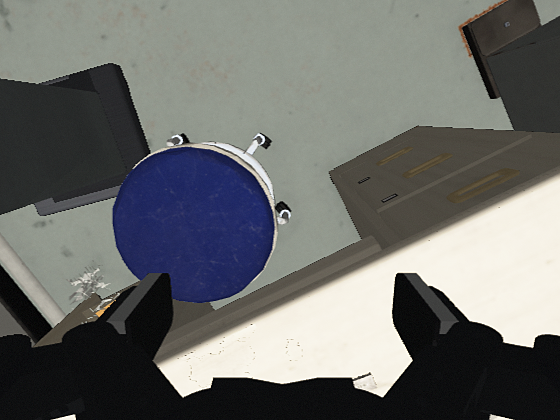

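```bash
python3 - <<'E'
import cv2
a=cv2.imread("pics/top0.png"); b=cv2.imread("pics/scene0.png")
cv2.imwrite("pics/top0z.png",cv2.resize(a[135:265,240:400],None,fx=5,fy=4.6,interpolation=cv2.INTER_CUBIC) if 0 else cv2.resize(a[140:260,250:400],None,fx=5,fy=5,interpolation=cv2.INTER_CUBIC))
cv2.imwrite("pics/scene0z.png",cv2.resize(b[190:300,220:360],None,fx=5,fy=5,interpolation=cv2.INTER_CUBIC))
E
```

```text
(no output)
```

View pics/top0z.png

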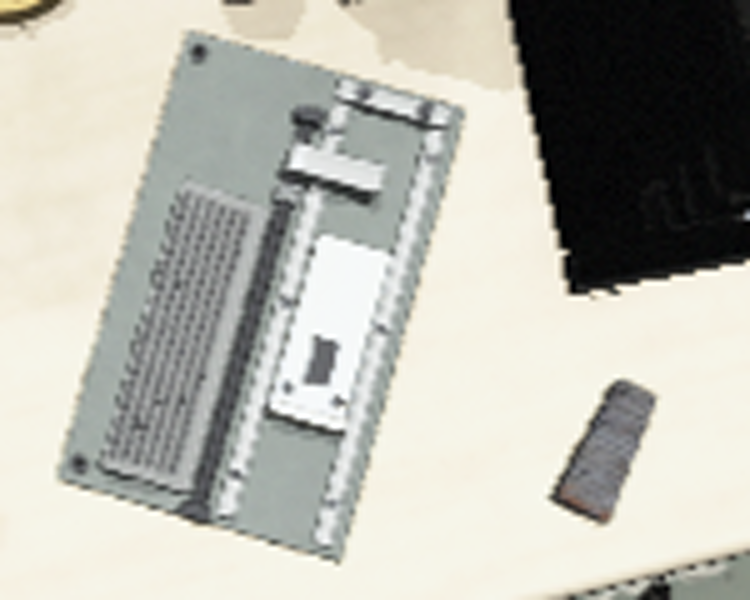

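View pics/scene0z.png

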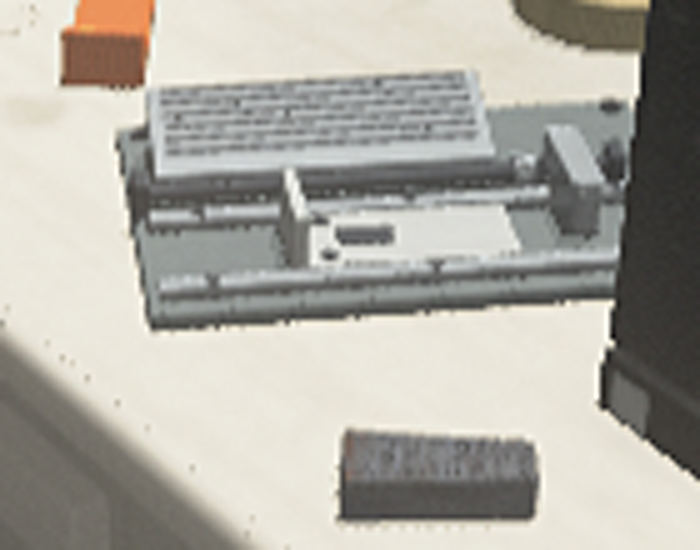

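```bash
cat > h.py <<'E'
import numpy as np, cv2
from scipy.optimize import least_squares
def proj(c,P,H=420):
    P=np.atleast_2d(P); f=H/2/np.tan(np.radians(c['fovy']/2))
    T=np.array(c['world_to_cam']); q=P@T[:3,:3].T+T[:3,3]
    return np.c_[c['cx']+f*q[:,0]/q[:,2], c['cy']+f*q[:,1]/q[:,2]]
def unproj(c,uv,z,H=420):
    uv=np.atleast_2d(uv); f=H/2/np.tan(np.radians(c['fovy']/2)); T=np.array(c['world_to_cam']); R=T[:3,:3]
    o=-R.T@T[:3,3]; d=np.c_[(uv[:,0]-c['cx'])/f,(uv[:,1]-c['cy'])/f,np.ones(len(uv))]@R
    s=(z-o[2])/d[:,2]; return o+s[:,None]*d
def h2w(p,P):
    P=np.atleast_2d(P); c,s=np.cos(p[2]),np.sin(p[2])
    return np.c_[p[0]+c*P[:,0]-s*P[:,1], p[1]+s*P[:,0]+c*P[:,1], P[:,2]]
def w2h(p,P):
    P=np.atleast_2d(P); c,s=np.cos(p[2]),np.sin(p[2]); d=P[:,:2]-p[:2]
    return np.c_[c*d[:,0]+s*d[:,1], -s*d[:,0]+c*d[:,1], P[:,2]]
def fit(obs,p0):  # obs: list of (cal, P_holder(n,3), uv(n,2))
    f=lambda p: np.concatenate([(proj(c,h2w(p,P))-uv).ravel() for c,P,uv in obs])
    s=least_squares(f,p0,loss='soft_l1'); return s.x, f(s.x)
E
python3 - <<'E'
from h import *; from workcell import r
c=r.get_calibration("top")
z=np.array([(190,32),(465,105),(338,562),(60,480)])/5+[250,140]-.4
P=np.array([(105,70,8),(105,-70,8),(-120,-70,8),(-120,70,8)])/1e3
W=unproj(c,z,.008); print(W, np.linalg.norm(np.diff(W,axis=0),axis=1))
p,res=fit([(c,P,z)],[.6,.2,-.2]); print(p,np.degrees(p[2]),res.round(2))
# tower near bottom corner, carrier rear (underside rear edge ~ z 8), insert
print(unproj(c,np.array([(570,290)])/5+[250,140],0.0))
t=np.array([(270,412),(343,432),(322,236),(392,252)])/5+[250,140]-.4
print(w2h(p,unproj(c,t,[.014])))
print(w2h(p,unproj(c,np.array([(605,450)])/5+[250,140],0.01)))
print(r.solve_ik([.5,.1,.25],[180,90,-110]))
E
```

```text
[[0.66493291 0.20035887 0.008     ]
 [0.62692877 0.06954503 0.008     ]
 [0.4105571  0.13606033 0.008     ]
 [0.45097927 0.26571075 0.008     ]] [0.13622252 0.22636472 0.13580569]
[ 0.54555462  0.16571863 -0.29513396] -16.909930465038258 [-0.76 -0.57  0.58  0.51  1.03  0.06 -0.8  -0.04]
[[0.53692908 0.02040076 0.        ]]
[[-0.06204081 -0.01797427  0.014     ]
 [-0.06167876 -0.05335959  0.014     ]
 [ 0.02506351 -0.01923255  0.014     ]
 [ 0.02676948 -0.0530507   0.014     ]]
[[-0.03633555 -0.17511367  0.01      ]]
[ 2.28333722 10.1285058  -1.28288557 78.58860863  0.         22.28333722]
```

```bash
cat >> h.py <<'E'
from scipy.spatial.transform import Rotation as Ro
def Rm(rpy): return Ro.from_euler('xyz',rpy,degrees=True).as_matrix()
PHI=15.0
E
python3 - <<'E'
from h import *; from workcell import r
s=r.read_state(); R=Rm(s['tool_rot']); T=r.get_calibration("wrist")['world_to_cam']
o=-T[:3,:3].T@T[:3,3]
print("cam in tool",R.T@(o-s['tcp_pos']),"cam axes in tool(cols x,y,z)\n",(R.T@T[:3,:3].T).round(2))
p=[.5456,.1657,-.2951]; yaw=np.degrees(p[2])+90-PHI
for y in (yaw,yaw-180):
  for P in ((-.07,0,.2),(-.0,0,.2),(-.07,0,.06),(0,0,.02)):
    w=h2w(p,P)[0]; q=r.solve_ik(list(w),[0,90,y]); print(round(y,1),w.round(3),None if q is None else np.round(q,1), (Rm([0,90,y])@[0,0,1]).round(2))
E
```

```text
cam in tool [-0.16894855  0.066104   -0.00020634] cam axes in tool(cols x,y,z)
 [[ 0.   -0.26  0.97]
 [ 0.   -0.97 -0.26]
 [ 1.    0.   -0.  ]]
58.1 [0.479 0.186 0.2  ] [12.3 11.2 -6.9 71.9  0.  44.2] [0.53 0.85 0.  ]
58.1 [0.546 0.166 0.2  ] [ 8.8 17.5  1.3 73.8  0.  40.7] [0.53 0.85 0.  ]
58.1 [0.479 0.186 0.06 ] [ 12.3  16.5 -20.7  52.8   0.   44.2] [0.53 0.85 0.  ]
58.1 [0.546 0.166 0.02 ] [  8.8  24.3 -15.3  50.4   0.   40.7] [0.53 0.85 0.  ]
-121.9 [0.479 0.186 0.2  ] [  12.3   11.2   -6.9   71.9    0.  -135.8] [-0.53 -0.85  0.  ]
-121.9 [0.546 0.166 0.2  ] [   8.8   17.5    1.3   73.8    0.  -139.3] [-0.53 -0.85  0.  ]
-121.9 [0.479 0.186 0.06 ] [  12.3   16.5  -20.7   52.8    0.  -135.8] [-0.53 -0.85  0.  ]
-121.9 [0.546 0.166 0.02 ] [   8.8   24.3  -15.3   50.4    0.  -139.3] [-0.53 -0.85  0.  ]
```

```bash
python3 - <<'E'
from h import *; from workcell import r
p=[.5456,.1657,-.2951]; yaw=np.degrees(p[2])+90-PHI
w=h2w(p,(-.06,0,.22))[0]
r.reach(list(w),[0,90,yaw])
c=r.get_calibration("wrist"); im=r.read_camera("wrist"); np.save("w1.npy",c['world_to_cam']); 
cv2.imwrite("pics/w1.png",im[:,:,::-1])
P=np.array([(105,70,8),(105,-70,8),(-120,-70,8),(-120,70,8)])/1e3
print(proj(c,h2w(p,P)).round(1)); s=r.read_state(); print(s['clock'],s['tcp_pos'],s['tool_rot'],s['wrist_force'],s['width'])
E
```

```text
[[378.3 306.6]
 [260.7 334.4]
 [200.6 145.7]
 [334.8 108.8]]
2.0417 [0.48783388 0.18406252 0.21998243] [ 62.92862406  89.9872088  121.11116526] [-0.9591596   0.37797969  0.13441144] 1.0004977062181273
```

View pics/w1.png

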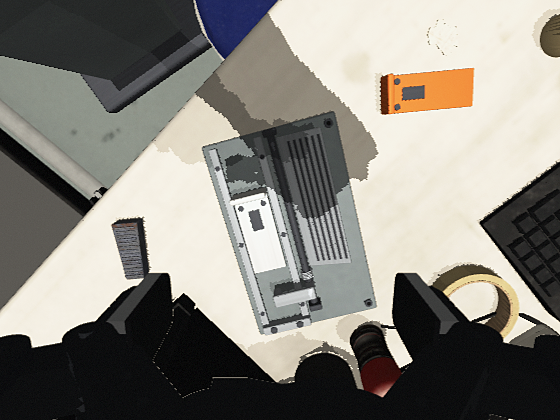

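```bash
python3 - <<'E'
from h import *; from workcell import r
c=r.get_calibration("wrist"); s=r.read_state(); R=Rm(s['tool_rot'])
for x in (.008,-.005):
  for z in (-.0425,-.057,.0425,.057):
    print(x,z,proj(c,[s['tcp_pos']+R@[x,y,z] for y in (-.011,.011)]).round(0).tolist())
a=cv2.imread("pics/w1.png")
cv2.imwrite("pics/w1a.png",cv2.resize(a[100:345,190:390],None,fx=2.4,fy=2.4,interpolation=cv2.INTER_CUBIC) if 0 else cv2.resize(a[100:220,190:350],None,fx=5,fy=5,interpolation=cv2.INTER_CUBIC))
cv2.imwrite("pics/w1b.png",cv2.resize(a[220:340,230:390],None,fx=5,fy=5,interpolation=cv2.INTER_CUBIC))
cv2.imwrite("pics/w1c.png",cv2.resize(a[260:380,0:180],None,fx=4,fy=4,interpolation=cv2.INTER_CUBIC).clip(0,85)*3)
E
```

```text
0.008 -0.0425 [[201.0, 272.0], [199.0, 232.0]]
0.008 -0.057 [[173.0, 272.0], [170.0, 232.0]]
0.008 0.0425 [[365.0, 272.0], [368.0, 232.0]]
0.008 0.057 [[393.0, 272.0], [396.0, 232.0]]
-0.005 -0.0425 [[195.0, 283.0], [192.0, 240.0]]
-0.005 -0.057 [[165.0, 283.0], [162.0, 240.0]]
-0.005 0.0425 [[371.0, 283.0], [374.0, 240.0]]
-0.005 0.057 [[401.0, 283.0], [405.0, 240.0]]
```

View pics/w1a.png

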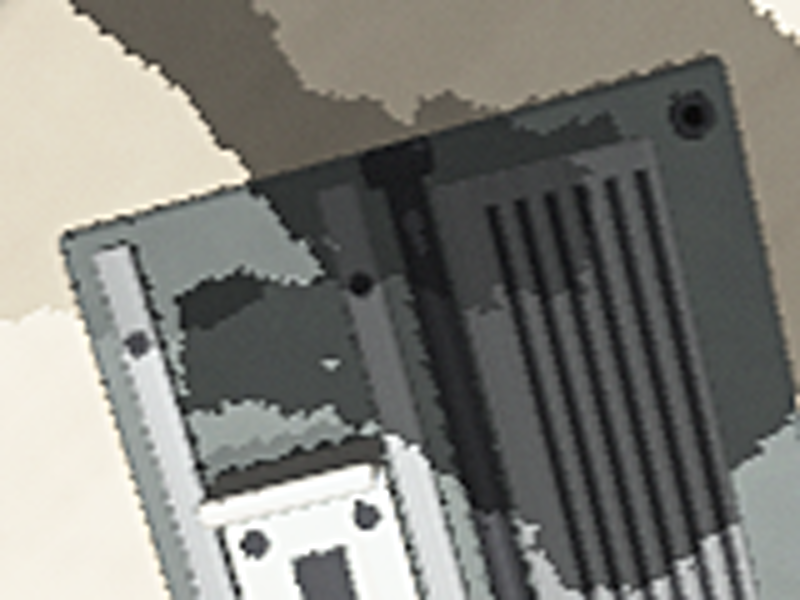

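View pics/w1b.png

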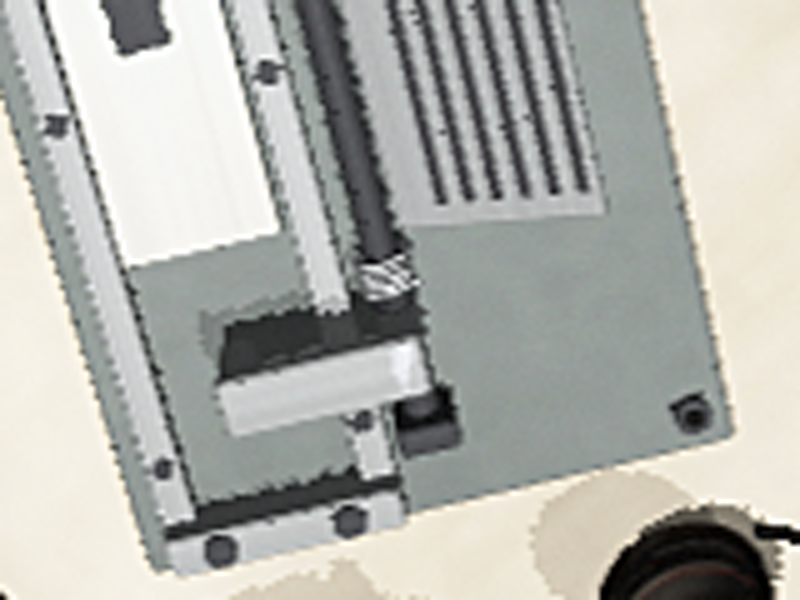

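View pics/w1c.png

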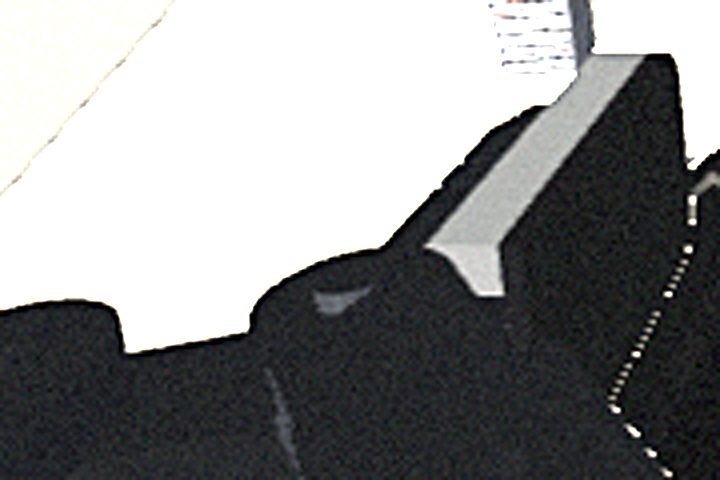

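```bash
python3 - <<'E'
from h import *; from workcell import r
c=r.get_calibration("wrist"); s=r.read_state(); R=Rm(s['tool_rot'])
for y in (.011,.0,-.011):
  for uv in ((168,274),(146,274),(397,274),(418,274)):
    f=lambda q: proj(c,s['tcp_pos']+R@[q[0],y,q[1]])[0]-uv
    print(y,uv,least_squares(f,[0,.05*np.sign(uv[0]-280)]).x.round(4))
# top-cam estimate of hand position is not needed; refine holder
z5a=lambda L:np.array(L)/5.+[190,100]-.4
z5b=lambda L:np.array(L)/5.+[230,220]-.4
P=np.array([(-120,-70,8),(-120,70,8),(105,70,8),(105,-70,8),
 (74+4,2,0)][:4])/1e3
uv=np.r_[z5a([(62,238),(720,57)]),z5b([(733,433),(155,572)])]
p,res=fit([(c,P,uv)],[.5456,.1657,-.2951]); print(p,np.degrees(p[2]),res.round(1))
print(w2h(p,unproj(c,uv,.008)).round(4))
# rail ends etc.
print("pedal far end corners", w2h(p,unproj(c,z5b([(605,213)]),.036)).round(4))
print("carrier front edge top", w2h(p,unproj(c,z5b([(132,266),(280,232)]),.014)).round(4))
print("tab top rear edge", w2h(p,unproj(c,z5a([(205,495),(380,452)]),.036)).round(4))
print("tab top front edge", w2h(p,unproj(c,z5a([(210,525),(385,480)]),.036)).round(4))
print("stop top", w2h(p,unproj(c,z5b([(168,545),(400,490),(180,575),(408,515)]),.020)).round(4))
E
```

```text
0.011 (168, 274) [-0.0441 -0.0422]
0.011 (146, 274) [-0.0441 -0.0503]
0.011 (397, 274) [-0.044   0.0417]
0.011 (418, 274) [-0.044   0.0494]
0.0 (168, 274) [-0.0192 -0.0506]
0.0 (146, 274) [-0.0192 -0.0603]
0.0 (397, 274) [-0.0191  0.0501]
0.0 (418, 274) [-0.0191  0.0593]
-0.011 (168, 274) [ 0.0058 -0.059 ]
-0.011 (146, 274) [ 0.0058 -0.0703]
-0.011 (397, 274) [0.0059 0.0585]
-0.011 (418, 274) [0.0059 0.0692]
[ 0.5461793   0.16471065 -0.29495322] -16.899574697167655 [-1.9 -0.4  0.5 -1.   1.5  1.3 -0.4  1.2]
[[-0.1191 -0.0682  0.008 ]
 [-0.1192  0.0693  0.008 ]
 [ 0.1029  0.0687  0.008 ]
 [ 0.1036 -0.0691  0.008 ]]
pedal far end corners [[0.0303 0.0493 0.036 ]]
carrier front edge top [[ 0.0254 -0.0519  0.014 ]
 [ 0.026  -0.0184  0.014 ]]
tab top rear edge [[-0.0652 -0.0503  0.036 ]
 [-0.0646 -0.0148  0.036 ]]
tab top front edge [[-0.0592 -0.0511  0.036 ]
 [-0.059  -0.0154  0.036 ]]
stop top [[ 0.0905 -0.0616  0.02  ]
 [ 0.0905 -0.0077  0.02  ]
 [ 0.0986 -0.0611  0.02  ]
 [ 0.0971 -0.0074  0.02  ]]
```

```bash
python3 - <<'E'
from h import *; from workcell import r
c=r.get_calibration("scene"); s=r.read_state(); R=Rm(s['tool_rot'])
im=r.read_camera("scene")[:,:,::-1].copy()
for x in (.008,-.005,-.044):
  q=proj(c,[s['tcp_pos']+R@[x,y,z] for y in (-.011,.011) for z in (-.057,-.0425,.0425,.057)]); print(x,q.round(0).tolist())
cv2.imwrite("pics/s1.png",cv2.resize(im[100:300,180:440],None,fx=3,fy=3,interpolation=cv2.INTER_CUBIC))
E
```

```text
0.008 [[280.0, 144.0], [280.0, 141.0], [285.0, 125.0], [285.0, 123.0], [266.0, 144.0], [268.0, 141.0], [273.0, 125.0], [274.0, 122.0]]
-0.005 [[280.0, 137.0], [281.0, 134.0], [285.0, 119.0], [286.0, 116.0], [267.0, 136.0], [268.0, 133.0], [273.0, 118.0], [274.0, 116.0]]
-0.044 [[281.0, 114.0], [281.0, 111.0], [286.0, 98.0], [286.0, 96.0], [267.0, 113.0], [268.0, 110.0], [274.0, 97.0], [274.0, 95.0]]
```

View pics/s1.png

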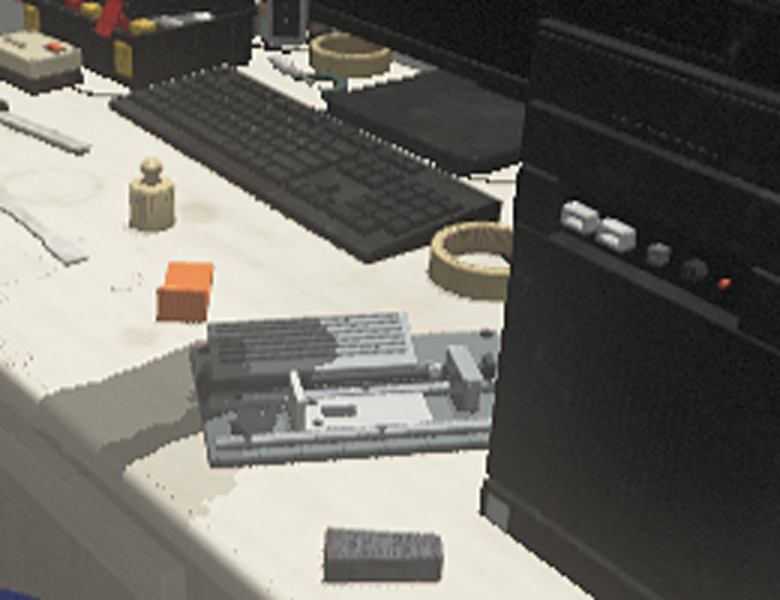

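```bash
python3 - <<'E'
from h import *; from workcell import r
cv2.imwrite("pics/s2.png",r.read_camera("scene")[:,:,::-1])
a=r.read_camera("top")[:,:,::-1]
cv2.imwrite("pics/t2.png",a); s=r.read_state(); print(s['tcp_pos'],s['joint_positions'])
E
```

```text
[0.48792323 0.18394157 0.21997932] [ 1.18273407e+01  1.17436187e+01 -3.46420729e+00  7.47934789e+01
  5.29168353e-03  4.36508345e+01]
```

View pics/s2.png

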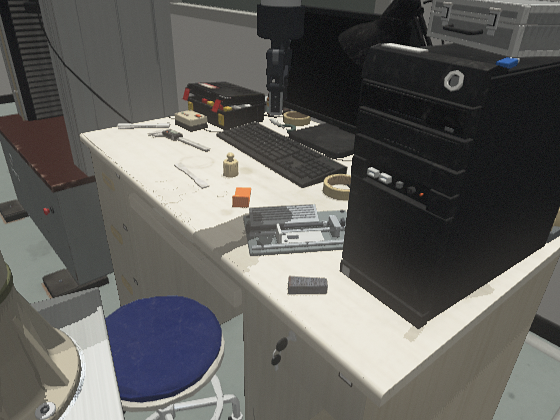

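View pics/t2.png

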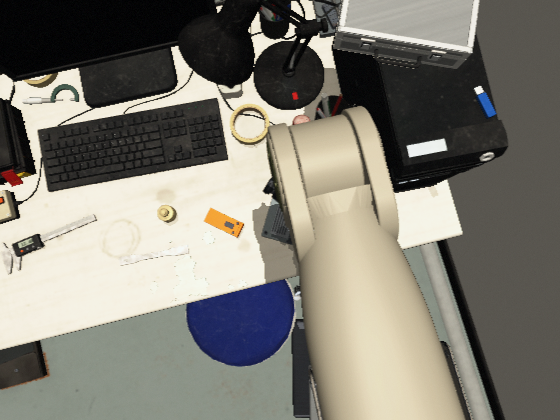

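```bash
python3 - <<'E'
import cv2
a=cv2.imread("pics/s2.png")[20:150,220:340].astype(float)
a=(255*(a/255)**.5).astype('uint8')
cv2.imwrite("pics/s2z.png",cv2.resize(a,None,fx=4.5,fy=4.5,interpolation=cv2.INTER_NEAREST))
E
```

```text
(no output)
```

View pics/s2z.png

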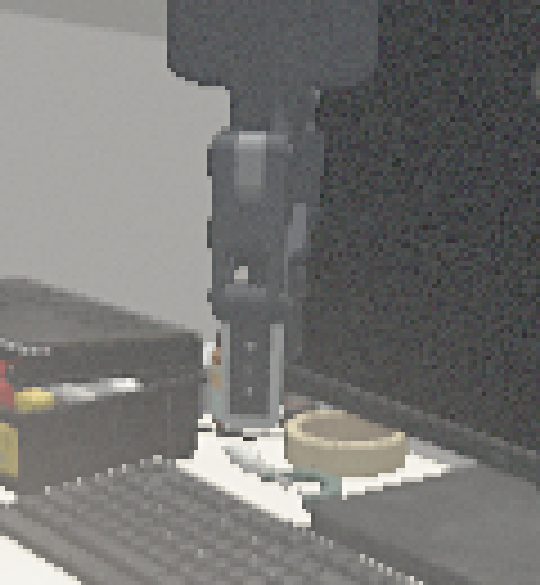

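```bash
cat >> h.py <<'E'
p=np.array([.5461,.1649,-.2950]); YAW=np.degrees(p[2])+90-PHI
def pose(x,y,z): return list(h2w(p,(x,y,z))[0])
E
python3 - <<'E'
from h import *; from workcell import r
r.movel(pose(-.072,-.0015,.075),[0,90,YAW])
c=r.get_calibration("wrist");s=r.read_state(); im=r.read_camera("wrist")[:,:,::-1]
cv2.imwrite("pics/w3.png",im)
a=r.read_camera("scene")[:,:,::-1]; cv2.imwrite("pics/s3.png",cv2.resize(a[70:270,190:390],None,fx=3,fy=3,interpolation=cv2.INTER_NEAREST))
c2=r.get_calibration("scene");R=Rm(s['tool_rot'])
for x in (-.005,-.04):
  print((proj(c2,[s['tcp_pos']+R@[x,y,z] for y in (-.011,.011) for z in (-.05,.05)])).round(0).tolist())
print(s['clock'],s['tcp_pos'],s['tool_rot'],s['wrist_force'])
E
```

```text
[[273.0, 212.0], [278.0, 188.0], [261.0, 211.0], [267.0, 187.0]]
[[273.0, 195.0], [279.0, 172.0], [261.0, 194.0], [268.0, 171.0]]
3.3083 [0.47754586 0.18455751 0.07581424] [-46.37420179  89.91332352  11.72482656] [ 0.42920111 -0.3974525   0.18843529]
```

View pics/w3.png

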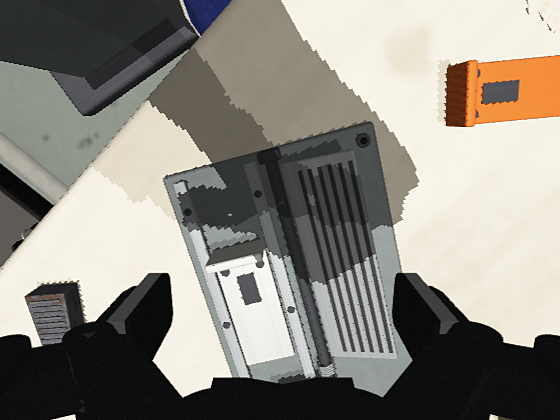

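View pics/s3.png

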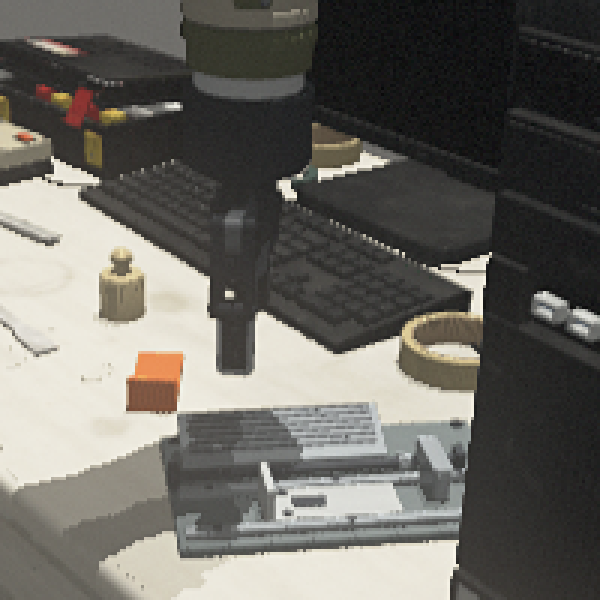

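```bash
python3 - <<'E'
from h import *; from workcell import r
f0=r.read_state()['wrist_force']
for z in [.02,.012,.006,.002,-.002,-.006,-.010]:
    r.movel(pose(-.072,-.0015,z),[0,90,YAW],v=.05); r.pause(.1)
    s=r.read_state(); f=s['wrist_force']-f0; print(z,s['clock'],s['tcp_pos'][2].round(4),f.round(2),s['torque'].round(2))
    if f[2]>1.5: break
a=r.read_camera("scene")[:,:,::-1]; cv2.imwrite("pics/s4.png",cv2.resize(a[150:270,220:360],None,fx=5,fy=5,interpolation=cv2.INTER_NEAREST))
cv2.imwrite("pics/w4.png",r.read_camera("wrist")[:,:,::-1])
E
```

```text
0.02 4.7583 0.0204 [ 0.24 -0.72 -0.1 ] [ 0.03  0.01 -0.04]
0.012 5.1667 0.0118 [-0.26  0.9  -1.32] [0.03 0.01 0.05]
0.006 5.5333 0.0059 [-0.15  0.72  0.16] [-0.04 -0.02  0.01]
0.002 5.8833 0.0019 [-1.06  0.16 -0.86] [0.03 0.04 0.03]
-0.002 6.2333 -0.0021 [ 0.   -0.15 -0.76] [-0.   -0.01  0.01]
-0.006 6.5833 -0.0059 [-0.   -0.63  1.1 ] [ 0.14 -0.09  0.01]
-0.01 6.9333 -0.0099 [0.35 0.43 1.75] [ 0.14 -0.17 -0.  ]
```

View pics/s4.png

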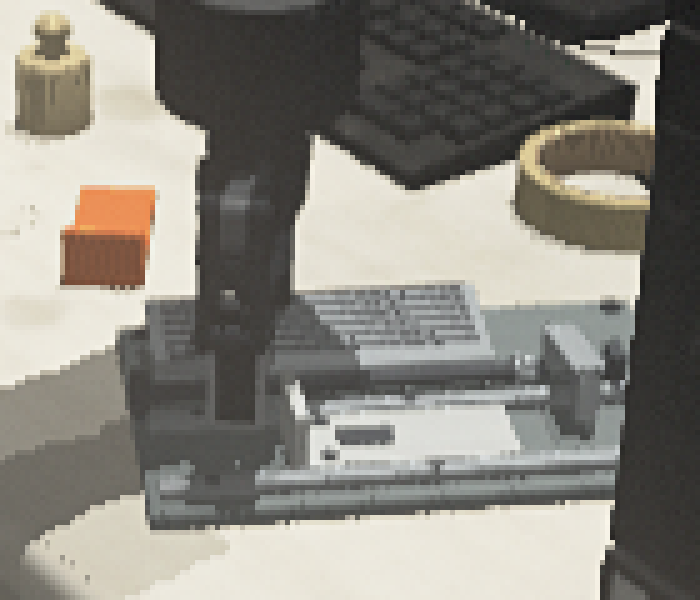

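View pics/w4.png

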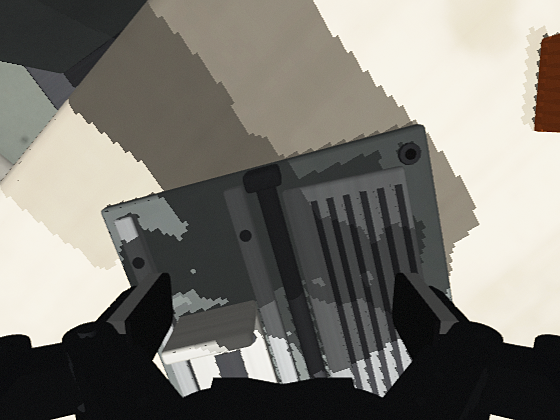

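```bash
python3 - <<'E'
from h import *; from workcell import r
c=r.get_calibration("wrist"); s=r.read_state(); R=Rm(s['tool_rot'])
T=[s['tcp_pos']+R@[-.041,y,z] for y in (.011,-.011) for z in (-.0425,-.05,.0425,.05)]
print("tips px",proj(c,T).round(0).tolist()); print("tips holder mm",(w2h(p,T)*1e3).round(1).tolist())
print("tab rear top",proj(c,h2w(p,[(-.0643,-.053,.036),(-.0643,-.017,.036),(-.0583,-.053,.036),(-.0583,-.017,.036)])).round(0).tolist())
P=np.array([(-120,-70,8),(-120,70,8)])/1e3
print("corners",proj(c,h2w(p,P)).round(0))
a=cv2.imread("pics/w4.png")[260:390,90:270].astype(float); a=(255*(a/255)**.45).astype('uint8')
cv2.imwrite("pics/w4z.png",cv2.resize(a,None,fx=4,fy=4))
E
```

```text
tips px [[170.0, 271.0], [150.0, 271.0], [397.0, 271.0], [417.0, 271.0], [174.0, 323.0], [155.0, 323.0], [392.0, 323.0], [411.0, 323.0]]
tips holder mm [[-93.5, -39.6, 31.1], [-95.4, -46.9, 31.1], [-71.5, 42.5, 31.1], [-69.5, 49.7, 31.1], [-72.2, -45.3, 31.1], [-74.2, -52.6, 31.1], [-50.2, 36.8, 31.1], [-48.3, 44.0, 31.1]]
tab rear top [[159.0, 352.0], [248.0, 331.0], [164.0, 365.0], [253.0, 344.0]]
corners [[ 97. 210.]
 [426. 121.]]
```

View pics/w4z.png

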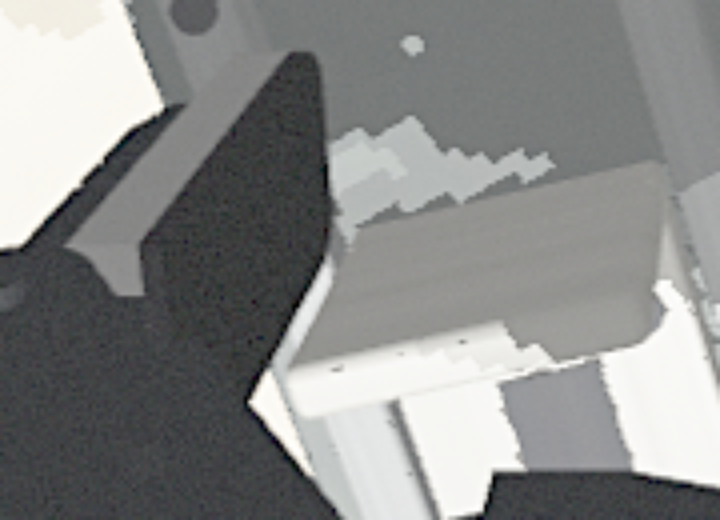

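```bash
python3 - <<'E'
from h import *; from workcell import r
for z in [-.015,-.020]:
    r.movel(pose(-.072,-.0015,z),[0,90,YAW],v=.04); r.pause(.15)
    s=r.read_state(); print(z,s['clock'],s['tcp_pos'][2].round(4),s['wrist_force'].round(2),s['torque'].round(2))
r.pause(.2)
a=r.read_camera("scene")[:,:,::-1]; cv2.imwrite("pics/s5.png",cv2.resize(a[190:270,230:360],None,fx=5,fy=5,interpolation=cv2.INTER_CUBIC))
a=r.read_camera("wrist")[:,:,::-1]
cv2.imwrite("pics/w5.png",a)
E
```

```text
-0.015 7.4583 -0.015 [0.64 1.68 2.64] [ 0.4  -0.31 -0.  ]
-0.02 7.8833 -0.0198 [-0.07  3.14  4.4 ] [ 0.66 -0.22  0.06]
```

View pics/s5.png

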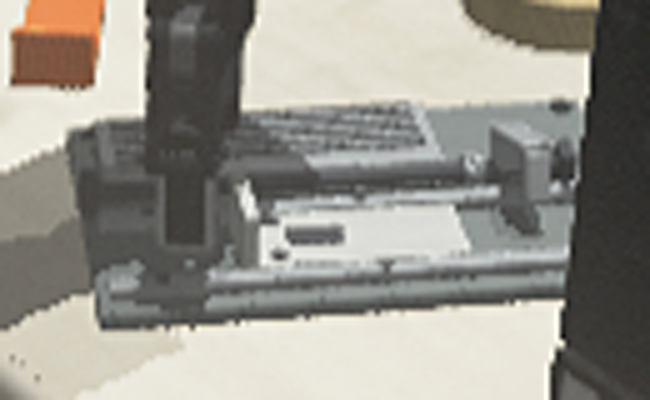

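View pics/w5.png

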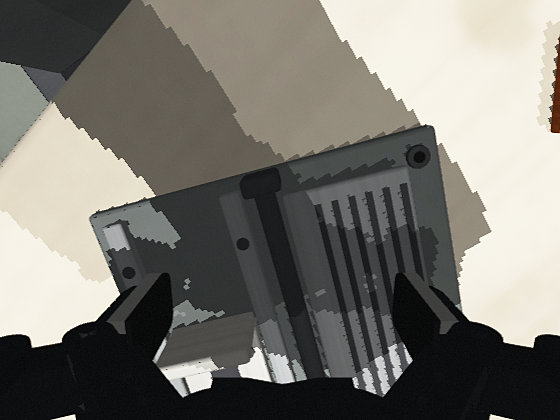

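```bash
python3 - <<'E'
from h import *; from workcell import r
def go(x,v):
    r.movel(pose(x,-.0015,-.020),[0,90,YAW],v=v)
    s=r.read_state(); f=w2h([0,0,p[2]],s['wrist_force'])[0]; t=w2h(p,s['tcp_pos'])[0]*1e3
    print(x,round(s['clock'],2),t.round(1),f.round(2),s['torque'].round(2),flush=True); return f
for x in (-.066,-.06): go(x,.03)
cv2.imwrite("pics/s6.png",cv2.resize(r.read_camera("scene")[190:270,230:360,::-1],None,fx=5,fy=5,interpolation=cv2.INTER_CUBIC))
for x in (-.048,-.036,-.024):
    f=go(x,.05)
    if abs(f[0])>12 or f[2]<2: print("stop"); break
cv2.imwrite("pics/s7.png",cv2.resize(r.read_camera("scene")[190:270,230:360,::-1],None,fx=5,fy=5,interpolation=cv2.INTER_CUBIC))
E
```

```text
-0.066 8.53 [-66.6  -2.4 -20.5] [-2.21 -0.26  3.87] [0.13 0.4  0.1 ]
-0.06 8.88 [-59.7  -1.9 -20.1] [-0.83 -1.35  2.97] [0.01 0.38 0.02]
-0.048 9.32 [-47.2  -1.3 -19.8] [-0.35 -0.34  3.81] [ 0.03  0.1  -0.01]
-0.036 9.72 [-35.8  -1.4 -20. ] [-2.13 -1.38  3.77] [0.14 0.31 0.05]
-0.024 10.11 [-23.7  -1.4 -20. ] [-1.   -1.43  4.1 ] [0.05 0.21 0.04]
```

View pics/s6.png

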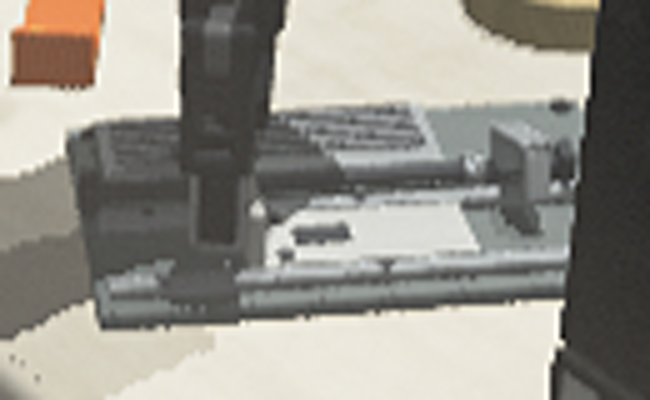

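View pics/s7.png

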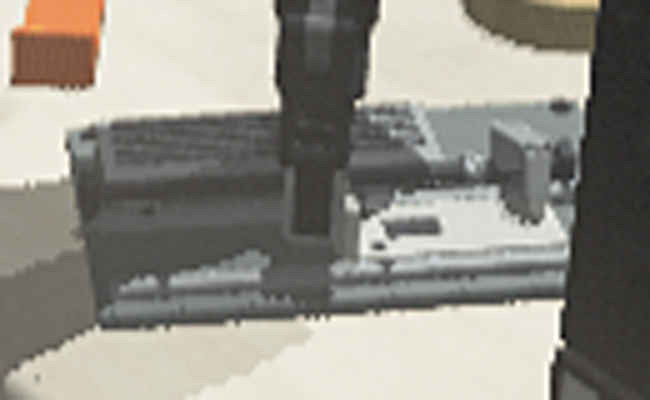

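```bash
python3 - <<'E'
from h import *; from workcell import r
def go(x,v):
    r.movel(pose(x,-.0015,-.020),[0,90,YAW],v=v)
    s=r.read_state(); f=w2h([0,0,p[2]],s['wrist_force'])[0]; t=w2h(p,s['tcp_pos'])[0]*1e3
    print(x,round(s['clock'],2),t.round(1),f.round(2),s['torque'].round(2),flush=True); return f
for x in (-.016,-.008,-.004,-.002,-.0005,.001,.002,.003,.004):
    f=go(x,.03)
    if abs(f[0])>9: r.pause(.1); f=w2h([0,0,p[2]],r.read_state()['wrist_force'])[0]; print(f); 
    if abs(f[0])>9 or f[2]<1.5: print("stop"); break
cv2.imwrite("pics/s8.png",cv2.resize(r.read_camera("scene")[190:270,230:360,::-1],None,fx=5,fy=5,interpolation=cv2.INTER_CUBIC))
cv2.imwrite("pics/w8.png",r.read_camera("wrist")[:,:,::-1])
E
```

```text
-0.016 10.57 [-16.7  -1.6 -20.1] [-3.3  -0.29  4.71] [0.14 0.66 0.03]
-0.008 10.99 [ -8.3  -1.6 -20.1] [-3.54 -0.66  3.67] [0.23 0.64 0.1 ]
-0.004 11.28 [ -4.2  -1.6 -20.1] [-3.35 -1.06  4.41] [0.19 0.65 0.08]
-0.002 11.53 [ -2.1  -1.5 -20.1] [-3.6  -0.39  4.19] [0.27 0.62 0.06]
-0.0005 11.78 [ -0.4  -1.5 -20. ] [-3.09 -0.63  3.54] [0.27 0.64 0.11]
0.001 12.03 [  1.3  -1.5 -20. ] [-4.39 -1.36  3.15] [0.34 0.58 0.02]
0.002 12.28 [  1.4  -1.5 -20.1] [-5.74  0.57  4.09] [ 0.47  0.88 -0.08]
0.003 12.53 [  1.4  -1.5 -20.2] [-7.98  1.32  6.54] [ 0.56  1.26 -0.21]
0.004 12.78 [  1.4  -1.5 -20.2] [-9.52  0.55  7.12] [ 0.72  1.7  -0.29]
[-9.54962418  0.82482508  7.88814538]
stop
```

View pics/s8.png

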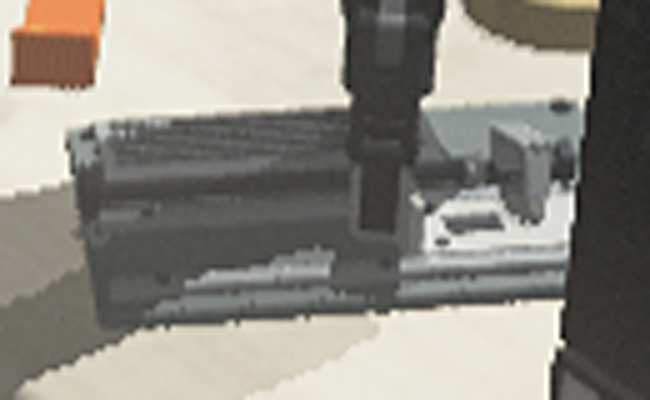

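View pics/w8.png

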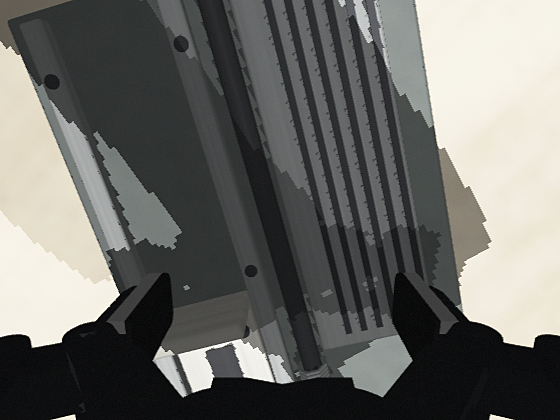

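```bash
python3 - <<'E'
from h import *; from workcell import r
c=r.get_calibration("wrist")
for x in (-.004,0,.003): print(x,proj(c,h2w(p,[(x,-.053,.036),(x,-.017,.036),(x,-.053,.014),(x,-.017,.014)])).round(0).tolist())
a=cv2.imread("pics/w8.png")[260:390,90:290].astype(float); a=(255*(a/255)**.45).astype('uint8')
cv2.imwrite("pics/w8z.png",cv2.resize(a,None,fx=4,fy=4))
E
```

```text
-0.004 [[136.0, 338.0], [235.0, 314.0], [157.0, 307.0], [242.0, 286.0]]
0 [[140.0, 348.0], [239.0, 324.0], [160.0, 316.0], [245.0, 295.0]]
0.003 [[143.0, 355.0], [241.0, 332.0], [163.0, 322.0], [247.0, 302.0]]
```

View pics/w8z.png

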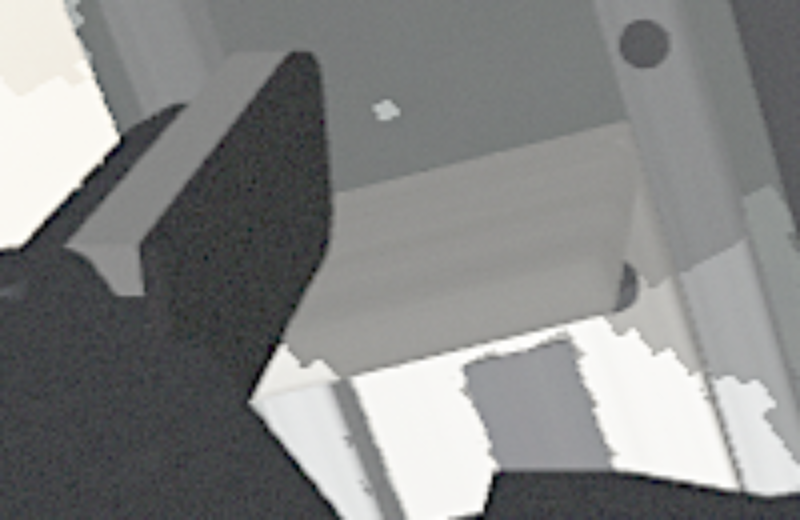

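```bash
python3 - <<'E'
from h import *; from workcell import r
r.movel(pose(-.002,-.0015,-.020),[0,90,YAW],v=.03)
s=r.read_state(); print(s['clock'],(w2h(p,s['tcp_pos'])[0]*1e3).round(1),w2h([0,0,p[2]],s['wrist_force'])[0].round(2))
r.movel(pose(-.004,-.0015,.03),[0,90,YAW],v=.04)
r.movel(pose(-.06,0,.20),[0,90,YAW],v=.15); r.pause(.3)
s=r.read_state(); print(s['clock'],s['wrist_force'])
c=r.get_calibration("wrist"); im=r.read_camera("wrist")[:,:,::-1]; cv2.imwrite("pics/w9.png",im)
cv2.imwrite("pics/s9.png",cv2.resize(r.read_camera("scene")[190:270,230:360,::-1],None,fx=5,fy=5,interpolation=cv2.INTER_CUBIC))
cv2.imwrite("pics/w9z.png",cv2.resize(im[200:340,220:390],None,fx=4,fy=4,interpolation=cv2.INTER_CUBIC))
print("tab rear top",proj(c,h2w(p,[(0,-.053,.036),(0,-.017,.036)])).round(1).tolist(),"plate corners",proj(c,h2w(p,np.array([(-120,-70,8),(-120,70,8),(105,70,8),(105,-70,8)])/1e3)).round(1).tolist())
E
```

```text
13.325 [ -0.   -1.1 -19.2] [ 2.13 -0.59  4.09]
16.3667 [0.73509845 0.56406809 0.20668629]
tab rear top [[246.2, 265.8], [282.1, 256.8]] plate corners [[196.8, 146.8], [338.6, 107.6], [384.0, 315.4], [260.6, 344.4]]
```

View pics/w9.png

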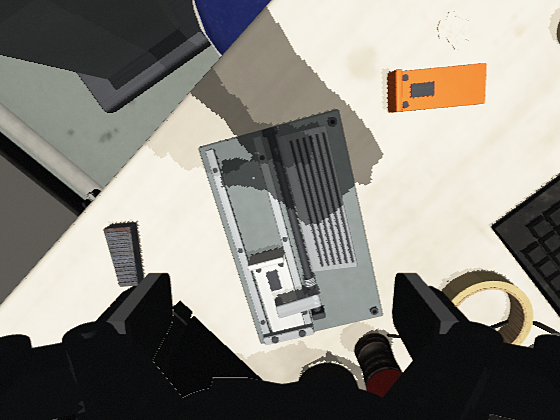

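View pics/w9z.png

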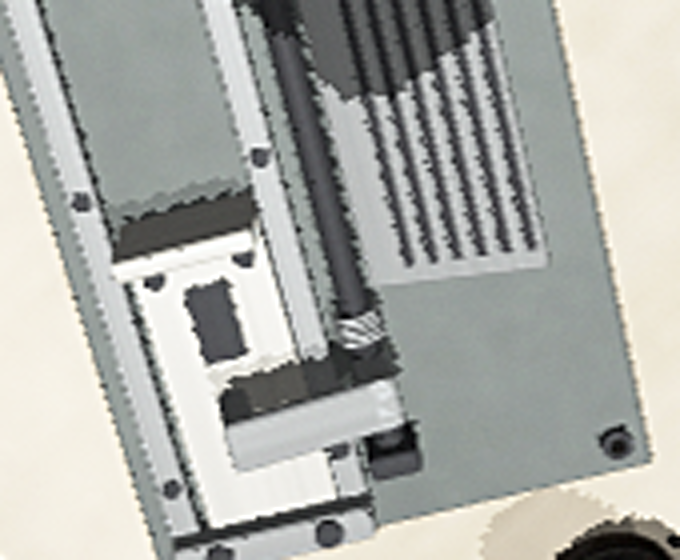

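View pics/s9.png

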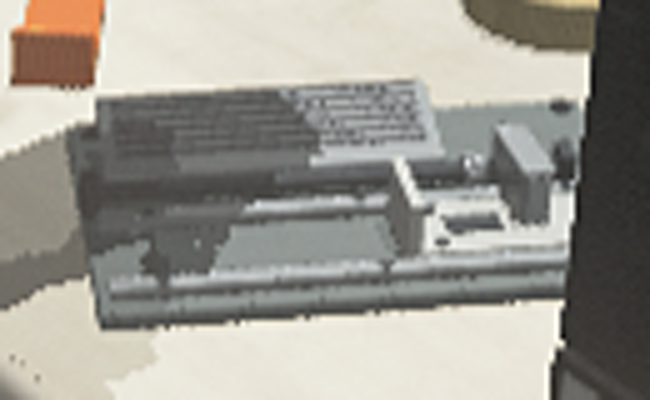

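```bash
python3 - <<'E'
from workcell import r
print(r.read_state()['wrist_force'],r.hand_in())
E
```

```text
the job is handed in; nothing more can be done
[0.02879491 0.50966825 1.14981419] None
```

The carrier is home against the end stop with the clip clamped on it, and I have handed the job in. The interface reports no verdict.

**What I did**
- With the gripper open and turned 15° from square to the channel, I pressed the pedal with one fingertip. The pedal pushed back with about 4 N, and I estimate the clip opened to about 0.3 rad, going by how far the pedal went down.
- I pushed the carrier's tab about 64 mm with the other fingertip. It stalled at the stop with the push rising to about 9.5 N, and the pedal was still held down.
- I then backed off about 1.5 mm, lifted straight up and moved clear.

**Last checks**
- In the final wrist picture the tab's rear top edge is within 1 to 4 pixels of where it should be at home (roughly 1 mm along the channel).
- The plate reaches the stop and the nose is down on it. I could only see the clip closed and did not measure its angle.
- The arm is about 0.2 m up and clear of everything; the wrist reads about 1 N, in line with the sensor's noise.
- I saw no sign that the jaw insert or the weight had moved, but I did not measure any of the bystanders, and the coupon was not checked.
- The clock stood at about 16.5 s of the 40 s allowed.

**What disagreed**
- The open fingertips sat about 41 mm behind the reported TCP, not the few millimetres the description implies. Both cameras and the first contact with the pedal agreed on this, so I used the measured value, with the TCP going below z = 0.
- The stall came about 1.4 mm past where I predicted, which is within the calibration error.

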